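# Hang the pattern template on the twin pins of the tile jig and latch it

### The arm

A 6-joint arm with a two-finger parallel gripper is mounted at the origin on the work surface. World frame = base frame: x ahead of the robot, y to its left, z up, the work surface at z = 0. Lengths are in m, angles in rad, forces in N, time in s.
With the tool pointing down it reaches from about 0.4 to 0.825 m from the base axis. Payload 7 kg.
Tool frame: the origin (TCP) lies where the fingers leave the gripper's body, on its centre line; the fingertips stand 66 mm ahead of it and the grasp point (between the pads) lies 47 mm ahead of it; z points along the fingers, y is the line along which they close (so a half turn about z gives the same grasp; the last joint's range is limited). The gripper opens to 88 mm and grips with 3 to 60 N. Pads are 19 mm wide; open, the fingers measure 130 mm over their backs; the gripper's body (78 mm by 193 mm) begins 47 mm behind the grasp point.
Start: joints at [-0.936, 0.359, 0.012, 0, -1.224, -0.288], TCP at [0.229, -0.635, 0.292] pointing down, gripper open.
Joint ranges: [-3.07, 3.07], [-1.43, 2.12], [-1.02, 1.25], [-3.03, 1.67], [-3.05, -0], [-3.03, 3.03]. Speed limits (rad/s): [2.39, 2.39, 3.01, 3.14, 3.14, 3.14].

### API

Orientations are given as a unit quaternion [w, x, y, z].
In Python, from cell import ctrl gives the robot as it stands. The module is installed in compiled form; this text tells all that it offers.
- The arm moves only by the tool move_arm, never from a script. Its argument "rows" is a list of rows, each a list of 7 numbers: the turn, a rotation vector about the tool's x, y, z in degrees, then the shift along the tool's x, y, z in m, then the opening in per cent of the stroke, from 0 (shut) to 100 (fully open). A call has 1 to 10 rows; each row shifts and turns the commanded pose from where the row before left it, along the tool's axes as they then stand; what a row does not reach is not made up. A row lasts 1/12 s, in which the tool goes at most 41.7 mm and 7.16 degrees, less where a joint would pass 70% of its speed; a pose out of reach is approached as far as the arm can. A call with a gripper value outside its range is refused whole. The fingers move at their own pace and stop on an object; "grip_force" is the grip in N (left out, the last holds). Time passes only in rows, so rows that do not move let the fingers close. It gives the time, the measured TCP pose, the force, the opening and the grip force at its end, in the units of the state.
- ctrl.state(): the state, without advancing time (a new reading comes with each control period).
- ctrl.snapshot(name): name is "side" or "top" or "wrist"; returns a dict with "pixels" (480x640x3 uint8, blue, green, red), "z_map" (480x640 float32, m along the optical axis (not along the pixel's ray), 0 where there is no reading), "intrinsics" (3x3 intrinsics, pixels), "R" (3x3) and "t" (3): a world point X has camera coordinates R X + t. Camera axes: x right, y down, z forward; pixel columns grow to the right and rows downward; lengths in m; the calibration is good to about 2 mm. A picture is of the moment at which its call begins.
- ctrl.finish_job(): hands the job in; it is judged then, once.
Trained networks look in the newest picture that a camera, given by its name, has taken for a name from the list of things; names that differ only in an ending like _2 or _b are one class to them, and where a whole thing is asked for, a point or a joint stands for the part that bears it (a point fixed in the world has none). Each returns a list of dicts, best first, with "score" (0 to 1); they miss things now and then, are a little off and sometimes report something else, mostly with a low value. They report only what shows in the picture. A call takes as long as a camera call. They do not tell look-alikes from the thing itself.
- ctrl.spot_in(target, camera): "box" ([left, top, right, bottom] in pixels, round what is visible of it).
The state is a dict: "clock": time; "q": joint angles; "qd": joint speeds; "tau": joint torques, N m; "ee_pos": TCP position; "tcp_rot": TCP orientation; "ft_force": force on the tool from outside, world axes, zero at the start; "ft_torque": the same for the moment, N m; "gripper_width": opening from 0.0 (shut) to 1.0 (fully open); "grasp_force": force on a finger pad.
Only numpy, scipy, OpenCV 4.12 (cv2) and the standard library are available. Lean on these libraries where they do the work, as an engineer would, in place of code of your own. Each camera call takes 0.05 s, during which the arm holds its last target. There are 200 camera calls.

### The job

Take the brass pattern template off its wooden rest by its grip and hang it on the blue tile jig so that both pins come up through its two end holes and it lies fully home, flat on the pads. Feel for the pins gently, never bearing down hard on the jig; then swing the red latch round as far as it goes, so that its tongue lies over the template's edge, and let go of everything. Leave the porcelain pieces and the glaze jar around them undisturbed.

Things in the scene. Friction and masses are not known exactly. Their poses are not given: they have to be found in the camera images.
- template: Loose brass template: plate 100 (x) by 180 (y) by 5 mm thick, two round holes of diameter 10 on its y axis at y = -70 and +70, four stencil windows 19 by 25 nearer the middle, a dark wooden grip on top. Same when turned half round. 0.18 to 0.37 kg. Origin: centre of the plate's underside, z up. Starts flat on the battens of the rest, its underside 32 above the table.
- grip_top (a point): Centre of the top of the template's wooden grip, 45 mm above the plate's underside. The grip measures 40 along the template's x, 20 along its y, and rises 40 above the plate's upper face.
- jig: Blue tile jig, fixed to the table: base 14 mm thick, x -100 to +135, y -125 to +125; a white tile in the middle, top at z = 19. Origin: on its underside, below the tile's centre. A stiff frame carries two aluminium pads (tops at z = 22), each with an upright brass pin. Home, the template's underside is at jig z = 22, flat. More than 40 N between template and jig is bearing down hard.
- pins_mid (a point): Fixed point of the jig at x = 0, y = 0, z = 40 mm, the height of the pin tops. Pins: diameter 8, 1 mm chamfer at the top, 140 apart, standing on the jig's y axis at y = s - 70 and s + 70. The frame was set by hand anywhere from s = -10 to +10; s is not measured and this point does not show it: feel for it, or look. It stays where it is (60 N to shift it).
- rest: Light wooden rest, fixed: board 140 (x) by 190 (y), 10 mm thick, with two battens along x at y = -60 and +60, their tops 32 above the table. Origin under its centre. The template starts on it, up to 8 off centre each way and turned by up to 0.15 rad.
- latch (a joint): Red latch angle in rad. 0: tongue along the jig's +y, clear of the template, black peg towards the jig's -y. Grows counterclockwise from above to the stop at 1.57: tongue towards jig -x, 2 mm above the seated template's edge, peg towards jig +x. Starts at -0.25 to 0.15. Friction 1 to 2 N at the peg; stays where left.
- latch_peg (a point): Middle of the latch's upright black peg, 55 mm above the table: diameter 14, from 35 to 75 above the table, 38 from the pivot. Turns with the latch.
- latch_pivot (a point): The latch's vertical hinge axis, at jig x = +70, y = 0, z = 29 mm (underside of the red tongue). The tongue is 6 thick, 14 wide and reaches 40 from the pivot.
- cat_red: White porcelain cat figurine with a red collar, 52 wide, 84 tall mm; origin under its centre. A bystander: leave it where it stands.
- cat_green: White porcelain cat figurine with a green collar, 52 wide, 84 tall mm; origin under its centre. A bystander: leave it where it stands.
- blue_bowl: Blue bowl, diameter 100, 50 tall mm; origin under its centre. A bystander: leave it where it stands.
- white_mug: White mug, diameter 80, 85 tall mm; origin under its centre. A bystander: leave it where it stands.
- glaze_jar: Amber glaze jar, diameter 64, 75 tall mm; origin under its centre. A bystander: leave it where it stands.
- blue_dish: Flat blue dish, diameter 120, 22 tall mm; origin under its centre. A bystander: leave it where it stands.
Not all that is in view belongs to the job. Leave any turquoise look-alike of the rest alone.

How it is judged:
By the outcome, as a careful person would: the job done as asked, in the order asked, and still so for the second after the job is handed in, with the robot touching nothing.
It also fails if it takes over 72 s, if anything falls off the work surface, if the arm or the gripper's body presses on something with over 40 N, if the wrist force passes 120 N, or if a joint passes its speed limit or range.

## Working session

There is one attempt and no reset: what is moved stays moved. The work goes in short steps, Python scripts to look and compute and a tool call to move; the robot and the scene stay as the last step left them, time stands still between calls to the robot, and variables do not carry over. Pictures are saved under pics/ and viewed, at most 10 in all, crops included, and the job is handed in when it is done.

Besides the shell and the picture viewer there is one more tool, called after "Request:" as name(argument=value, ...), one argument or row to a line, values as JSON. move_arm: Moves the arm, as the interface text tells. Its arguments: {"type":"object","properties":{"rows":{"type":"array","items":{"type":"array","items":{"type":"number"}}},"grip_force":{"type":"number"}},"required":["rows"]}

```bash
mkdir -p pics; cat > h.py <<'E'
import numpy as np, cv2
from cell import ctrl
from scipy.spatial.transform import Rotation as Ro
def world(s,us,vs,z=None):
    us=np.asarray(us,float);vs=np.asarray(vs,float)
    if z is None: z=s["z_map"][vs.astype(int),us.astype(int)]
    K=s["intrinsics"]
    c=np.stack([(us-K[0,2])/K[0,0]*z,(vs-K[1,2])/K[1,1]*z,z*np.ones_like(us)],-1)
    return (c-s["t"])@s["R"]
def cloud(s):
    v,u=np.mgrid[0:480,0:640]
    return world(s,u.ravel(),v.ravel(),s["z_map"].ravel()).reshape(480,640,3)
def onplane(s,u,v,h):
    K=s["intrinsics"];d=s["R"].T@np.array([(u-K[0,2])/K[0,0],(v-K[1,2])/K[1,1],1])
    o=-s["R"].T@s["t"]; return o+d*(h-o[2])/d[2]
def tcp():
    st=ctrl.state();q=st["tcp_rot"]
    return np.array(st["ee_pos"]),Ro.from_quat([q[1],q[2],q[3],q[0]])
E
python3 - <<'E'
from h import *
for n in ["top","side"]:
    s=ctrl.snapshot(n);cv2.imwrite(f"pics/{n}0.png",s["pixels"])
    print(n,-s["R"].T@s["t"],s["R"][2])
    for t in ["template","grip_top","jig","rest","latch","latch_peg","cat_red","cat_green","blue_bowl","white_mug","glaze_jar","blue_dish"]:
        for r in ctrl.spot_in(t,n)[:2]:
            b=r["box"];u,v=(b[0]+b[2])/2,(b[1]+b[3])/2
            print(t,round(r["score"],2),np.round(b),np.round(world(s,u,v),3))
st=ctrl.state();print(st)
E
```

```text
top [0.22216176 0.09323324 1.98505446] [ 1.91664258e-01 -3.47276836e-04 -9.81460489e-01]
template 0.92 [264. 252. 323. 289.] [0.518 0.202 0.076]
grip_top 0.91 [265. 255. 319. 288.] [0.516 0.207 0.075]
jig 0.79 [367. 239. 447. 323.] [ 0.499 -0.176  0.014]
rest 0.82 [126. 247. 192. 299.] [0.511 0.658 0.014]
rest 0.64 [263. 248. 326. 299.] [0.508 0.197 0.079]
latch 0.66 [403. 261. 426. 269.] [ 0.55  -0.199  0.031]
latch_peg 0.7 [401. 259. 424. 268.] [ 0.555 -0.19   0.038]
cat_red 0.63 [333. 200. 347. 214.] [0.739 0.053 0.061]
cat_red 0.6 [262. 249. 326. 299.] [0.507 0.2   0.079]
cat_green 0.73 [356. 200. 372. 216.] [ 0.731 -0.026  0.078]
blue_bowl 0.98 [198. 283. 226. 315.] [0.428 0.475 0.005]
blue_bowl 0.17 [333. 196. 348. 215.] [0.742 0.052 0.074]
white_mug 0.71 [210. 234. 242. 263.] [0.6   0.437 0.012]
white_mug 0.51 [263. 257. 324. 288.] [0.513 0.202 0.074]
glaze_jar 0.81 [472. 290. 496. 312.] [ 0.431 -0.416  0.076]
blue_dish 0.67 [476. 235. 506. 270.] [ 0.604 -0.464  0.006]
side [-0.02391074  0.89187577  1.09751744] [ 0.42954006 -0.54680741 -0.71867726]
template 0.57 [275. 257. 354
[... 861 characters left out ...]
2 -0.483  0.005]
{'clock': 1.3, 'q': array([-9.35887902e-01,  3.58631526e-01,  1.19227194e-02, -6.97844228e-06,
       -1.22413420e+00, -2.88111542e-01]), 'qd': array([ 0.00076105, -0.00071903, -0.0015025 ,  0.00064719, -0.00035987,
       -0.00046561]), 'tau': array([-4.70104114e-04, -5.82392550e+01,  2.93290007e+01,  7.00240240e+00,
        1.24598414e-02, -7.00993354e-06]), 'ee_pos': array([ 0.22940943, -0.63479859,  0.29214949]), 'tcp_rot': array([-7.45493796e-06, -1.72529650e-01,  9.85004325e-01,  2.23593612e-05]), 'ft_force': array([0.2468306 , 0.28695716, 0.53505684]), 'ft_torque': array([ 0.07926812, -0.02245322,  0.00525309]), 'grasp_force': 0.0, 'gripper_width': 1.0000264416066116}
```

```bash
python3 - <<'E'
import cv2
a=cv2.imread("pics/top0.png")[190:330,110:510]
cv2.imwrite("pics/top0c.png",cv2.resize(a,(800,280),interpolation=2))
a=cv2.imread("pics/side0.png")[110:350,240:510]
cv2.imwrite("pics/side0c.png",cv2.resize(a,(675,600),interpolation=2))
E
```

```text
(no output)
```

View pics/top0c.png

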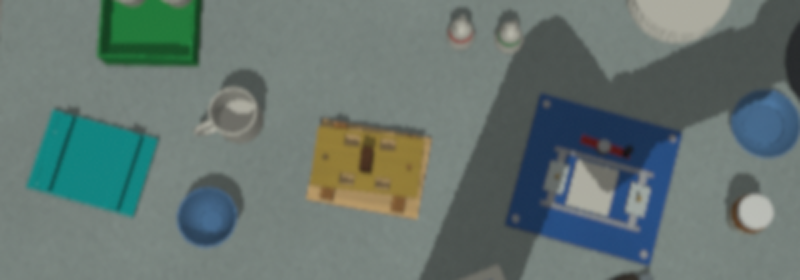

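View pics/side0c.png

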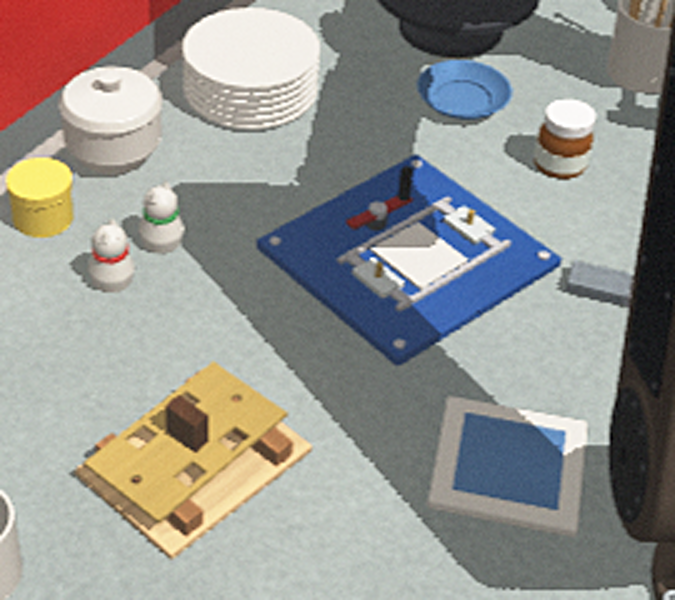

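```bash
cat >> h.py <<'E'
def rect(P):
    r=cv2.minAreaRect((P[:,:2]*1000).astype(np.float32));return r
E
python3 - <<'E'
from h import *
s=ctrl.snapshot("top");C=cloud(s);hsv=cv2.cvtColor(s["pixels"],cv2.COLOR_BGR2HSV)
H,S,V=[hsv[...,i] for i in range(3)]
roi=lambda a,b,c,d:(C[...,0]>a)&(C[...,0]<b)&(C[...,1]>c)&(C[...,1]<d)
m=roi(.38,.66,-.35,0)&(H>100)&(H<130)&(S>120);m=cv2.morphologyEx(m.astype(np.uint8),cv2.MORPH_OPEN,np.ones((3,3)))>0
v,u=np.nonzero(m);P=np.array([onplane(s,a,b,.014) for a,b in zip(u,v)]);print("jig",rect(P),len(P))
m=roi(.4,.62,.07,.33)&(C[...,2]>.031)&(C[...,2]<.05)
v,u=np.nonzero(m);P=np.array([onplane(s,a,b,.037) for a,b in zip(u,v)]);print("tmpl",rect(P),len(P))
m=roi(.4,.62,.07,.33)&(C[...,2]>.06)
P=C[m];print("grip",rect(P),len(P),P.mean(0))
m=roi(.4,.7,-.35,0)&((H<8)|(H>172))&(S>150)
P=C[m];print("latch",rect(P),len(P))
p,R=tcp();print(R.as_matrix())
w=ctrl.snapshot("wrist");print("wrist cam in tool",R.inv().apply(-w["R"].T@w["t"]-p),w["R"]@R.as_matrix())
print(w["intrinsics"][0])
E
```

```text
jig ((506.9082336425781, -175.0421142578125), (244.47035217285156, 229.7546844482422), 75.0501708984375) 3050
tmpl ((515.97900390625, 206.09368896484375), (182.55282592773438, 128.90220642089844), 81.54334259033203) 1168
grip ((522.4931030273438, 205.0224609375), (20.84551239013672, 39.40110778808594), 82.61578369140625) 80 [0.52193366 0.20459259 0.07468402]
latch ((558.7838745117188, -186.2255096435547), (65.89915466308594, 7.6996636390686035), 70.41865539550781) 28
[[-9.40462681e-01 -3.39896961e-01  3.58830172e-05]
 [-3.39896961e-01  9.40462682e-01 -3.74382757e-06]
 [-3.24741230e-05 -1.57174586e-05 -9.99999999e-01]]
wrist cam in tool [ 0.08334738 -0.00097352 -0.09426879] [[ 3.71680980e-05  9.99999922e-01 -3.92804427e-04]
 [-9.51843914e-01 -8.50489513e-05 -3.06583033e-01]
 [-3.06583043e-01  3.85283611e-04  9.51843837e-01]]
[419.84280921   0.         315.58280409]
```

Request:
move_arm(
  rows=[
    [0,0,0,-0.027,0.0233,0.002,100],
    [0,0,0,-0.027,0.0233,0.002,100],
    [0,0,0,-0.027,0.0233,0.002,100],
    [0,0,0,-0.027,0.0233,0.002,100],
    [0,0,0,-0.027,0.0233,0.002,100],
    [0,0,0,-0.027,0.0233,0.002,100],
    [0,0,0,-0.027,0.0233,0.002,100],
    [0,0,0,-0.027,0.0233,0.002,100],
    [0,0,0,-0.027,0.0233,0.002,100],
    [0,0,0,-0.027,0.0233,0.002,100],
  ],
)

```text
clock: 2.23
ee_pos: [0.4047, -0.3223, 0.2724]
tcp_rot: [0.0, -0.173, 0.985, -0.0]
ft_force: [0.4, -0.5, 0.0]
gripper_width: 0.998
grasp_force: 0.0
```

Request:
move_arm(
  rows=[
    [0,0,0,-0.027,0.0233,0.002,100],
    [0,0,0,-0.027,0.0233,0.002,100],
    [0,0,0,-0.027,0.0233,0.002,100],
    [0,0,0,-0.027,0.0233,0.002,100],
    [0,0,0,-0.027,0.0233,0.002,100],
    [0,0,7,0,0,0,100],
    [0,0,7,0,0,0,100],
    [0,0,7,0,0,0,100],
    [0,0,7,0,0,0,100],
    [0,0,7,0,0,0,100],
  ],
)

```text
clock: 3.07
ee_pos: [0.4916, -0.1682, 0.2623]
tcp_rot: [0.0, 0.134, 0.991, 0.0]
ft_force: [0.7, -1.1, 0.6]
gripper_width: 0.997
grasp_force: 0.0
```

```bash
python3 - <<'E'
from h import *
import pickle
s=ctrl.snapshot("wrist");cv2.imwrite("pics/w1.png",s["pixels"]);pickle.dump(s,open("w1.pkl","wb"))
p,R=tcp();print(ctrl.state()["clock"],p,R.as_matrix()[:,1])
for t in ["latch","latch_peg","jig"]:print(t,ctrl.spot_in(t,"wrist"))
E
```

```text
3.1167 [ 0.4915337  -0.16830192  0.262265  ] [2.75329598e-01 9.61349886e-01 9.62024261e-05]
latch [{'box': [251.1, 280.3, 357.9, 322.2], 'score': 0.76}]
latch_peg [{'box': [251.5, 285.2, 362.1, 321.1], 'score': 0.6}]
jig [{'box': [144.3, 78.0, 468.7, 347.2], 'score': 0.59}]
```

View pics/w1.png

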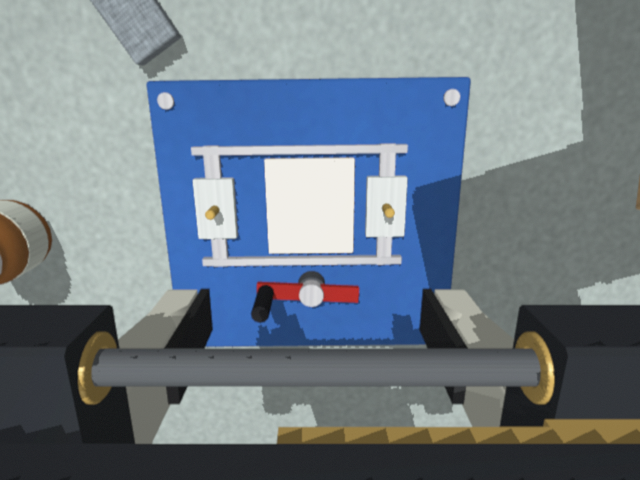

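```bash
python3 - <<'E'
from h import *
import pickle
s=pickle.load(open("w1.pkl","rb"));hsv=cv2.cvtColor(s["pixels"],cv2.COLOR_BGR2HSV)
H,S,V=[hsv[...,i].astype(int) for i in range(3)];v,u=np.mgrid[0:480,0:640]
def pl(m,h):
    a,b=np.nonzero(m);return np.array([onplane(s,y,x,h) for x,y in zip(a,b)])
white=((S<40)&(V>170)&(u>250)&(u<365)&(v>150)&(v<258));white=cv2.morphologyEx(white.astype(np.uint8),cv2.MORPH_OPEN,np.ones((5,5)))>0
r=rect(pl(white,.019));print("tile",r)
blue=(H>100)&(H<125)&(S>110)&(v<288)&(u>130)&(u<500)
top=[];
# base edges on image: left, right, top lines
for name,sel in [("top",[(u_,np.nonzero(blue[:,u_])[0].min()) for u_ in range(180,440,5)]),
 ("left",[(np.nonzero(blue[v_])[0].min(),v_) for v_ in range(95,270,5)]),("right",[(np.nonzero(blue[v_])[0].max()+1,v_) for v_ in range(95,270,5)])]:
    P=np.array([onplane(s,a,b,.014)[:2] for a,b in sel])
    l=cv2.fitLine((P*1000).astype(np.float32),cv2.DIST_HUBER,0,.01,.01).ravel();print(name,l,np.degrees(np.arctan2(l[1],l[0])))
for lo,hi in [(195,235),(370,406)]:
    m=(H>12)&(H<32)&(S>90)&(u>lo)&(u<hi)&(v>195)&(v<230)
    a,b=np.nonzero(m);print("pin px",a.min(),a.max(),b.min(),b.max(),len(a))
    print(np.round(s["pixels"][200:224,(lo+6):(lo+30),0][::2,::2],0))
    C=cloud(s);Q=C[m];t=Q[:,2]>.037;print("zmax",Q[:,2].max(),Q[t].mean(0),t.sum())
E
```

```text
tile ((491.3038635253906, -173.60311889648438), (72.59630584716797, 79.78348541259766), 74.54904174804688)
top [ 2.5432670e-01  9.6711838e-01  3.9551187e+02 -1.4868941e+02] 75.266304
left [ 9.6701092e-01 -2.5473505e-01  4.3926270e+02 -2.8778564e+02] -14.757885
right [ 9.6690780e-01 -2.5512609e-01  5.0096542e+02 -4.7383839e+01] -14.781056
pin px 206 218 206 218 112
[[230 231 233 231 229 230 232 235 229 227 233 234]
 [229 231 232 231 230 230 232 234 230 227 232 234]
 [230 230 232 233 231 230 218 223 227 227 231 234]
 [230 230 232 234 229 160  93  94 147 224 231 235]
 [230 229 232 232 159  71  65  58  56 173 231 235]
 [229 230 230 166  84  76  60  53  47 139 231 234]
 [230 230 174  97  97  94  76  48  54 127 207 236]
 [230 228 134  95 100  99  85  56 115 143 160 233]
 [230 230 161  97  99  99  83 112 151 145 145 226]
 [229 230 224 138 104 100 133 148 153 146 145 183]
 [229 230 231 230 213 208 226 162 152 145 146 179]
 [228 231 229 233 233 231 232 201 151 147 144 223]]
zmax 0.04316904915742475 [ 0.4710189  -0.24791733  0.04096095] 76
pin px 204 217 383 393 109
[[231 233 231 230 230 233 234 227 227 232 233 230]
 [230 233 231 231 227 214 226 227 228 233 233 229]
 [231 233 231 208 118  85 107 195 229 233 233 230]
 [229 233 231 132  61  68  65  90 217 235 232 229]
 [230 233 227 105  60  69  75  79 148 231 233 230]
 [231 234 232 145  58  86  94  97  93 190 233 230]
 [231 233 231 217  79  91 100 100  95 140 232 230]
 [230 232 230 225 121  90  99 100  97 170 231 230]
 [230 232 231 227 158 112  94  95 107 226 232 230]
 [230 232 230 231 175 149 135 130 142 226 231 230]
 [231 233 230 231 198 150 148 145 160 230 231 230]
 [232 233 230 230 224 188 159 143 201 235 231 231]]
zmax 0.04391944861501275 [ 0.5064332  -0.11406493  0.04150822] 78
```

```bash
python3 - <<'E'
from h import *
import pickle
s=pickle.load(open("w1.pkl","rb"))
hsv=cv2.cvtColor(s["pixels"],cv2.COLOR_BGR2HSV).astype(int)
B=s["pixels"].astype(int)
c=[]
for lo,hi in [(203,222),(380,398)]:
    b=B[204:224,lo:hi]
    m=((b[...,0]>80)&(b[...,0]<112)&(b[...,2]>b[...,0]+60)).astype(np.uint8)
    n,l,st,ce=cv2.connectedComponentsWithStats(m);k=1+np.argmax(st[1:,4]);q=ce[k]+[lo,204];print(q,st[k]);c.append(onplane(s,q[0]+.5,q[1]+.5,.040)[:2])
    print(b[...,2][::2,::2])
c=np.array(c);d=c[1]-c[0];print(c,np.linalg.norm(d),np.degrees(np.arctan2(d[1],d[0])));print("mid",c.mean(0))
# jig frame
L=np.array([439.263,-287.786]);Rr=np.array([500.965,-47.384]);T=np.array([395.51,-148.69]);a=np.radians(-14.8);X=np.array([np.cos(a),np.sin(a)]);Y=np.array([-X[1],X[0]])
print("width",(Rr-L)@Y,"y0",(Rr+L)@Y/2,"x0",T@X+100)
m=c.mean(0)*1000;print("pinmid y",m@Y,"x",m@X, "tile",np.array([491.3,-173.6])@Y,np.array([491.3,-173.6])@X)
# peg
for px in [(265,291),(262,312)]:print("peg",onplane(s,*px,.075)[:2],onplane(s,*px,.035)[:2],world(s,*px))
print("knob",world(s,311,293))
E
```

```text
[209.69642857 214.39285714] [ 3  5  9 10 56]
[[228 230 230 228 227 221 225 226 224 229]
 [227 229 231 226 187 154 152 174 222 228]
 [226 229 229 188 147 140 129 118 183 228]
 [227 228 208 179 167 133 115 102 156 228]
 [226 218 208 214 207 164 106  99 135 203]
 [226 206 212 219 218 187 114 128 140 157]
 [227 208 216 219 219 181 136 148 141 143]
 [227 224 209 208 199 179 147 149 144 143]
 [228 228 229 222 218 223 158 149 144 143]
 [228 226 231 230 228 229 198 148 145 141]]
[389.25     212.671875] [ 5  4  9 10 64]
[[229 214 162 152 159 203 225 230 230]
 [228 159 137 146 145 149 217 231 230]
 [225 140 132 150 164 177 194 229 230]
 [228 160 128 186 208 213 205 219 230]
 [228 214 139 202 215 219 212 196 230]
 [228 222 144 197 218 219 212 206 229]
 [228 224 157 170 199 202 180 225 228]
 [227 228 171 147 151 146 143 223 228]
 [228 228 194 146 146 141 156 227 229]
 [227 227 222 184 157 140 197 232 228]]
[[ 0.47198536 -0.24864391]
 [ 0.507948   -0.11337782]] 0.139965086591545 75.11142787915202
mid [ 0.48996668 -0.18101086]
width 248.18779042344337 y0 -41.936470533052095 x0 520.3705481744223
pinmid y -49.84562693488031 x 519.9497015245539 tile -42.340039387880246 519.3457143990241
peg [ 0.530715   -0.21825679] [ 0.54764124 -0.22839298] [ 0.54191677 -0.22496491  0.04852805]
peg [ 0.54657648 -0.22563001] [ 0.56575631 -0.23681378] [ 0.54640183 -0.22552817  0.07536425]
knob [ 0.55723873 -0.19087608  0.0404069 ]
```

Request:
move_arm(
  rows=[
    [0,0,0,0.0073,0.0367,0.006,100],
    [0,0,0,0.0073,0.0367,0.006,100],
    [0,0,0,0.0073,0.0367,0.006,100],
    [0,0,0,0.0073,0.0367,0.006,100],
    [0,0,0,0.0073,0.0367,0.006,100],
    [0,0,0,0.0073,0.0367,0.006,100],
    [0,0,0,0.0073,0.0367,0.006,100],
    [0,0,0,0.0073,0.0367,0.006,100],
    [0,0,0,0.0073,0.0367,0.006,100],
    [0,0,0,0.0073,0.0367,0.006,100],
  ],
)

```text
clock: 4.1
ee_pos: [0.5167, 0.2068, 0.2021]
tcp_rot: [0.0, 0.129, 0.992, 0.0]
ft_force: [0.7, -0.0, 0.7]
gripper_width: 0.999
grasp_force: 0.0
```

Request:
move_arm(
  rows=[
    [0,0,-4,0,0,0,100],
    [0,0,-4,0,0,0,100],
    [0,0,0,0,0,0,100],
  ],
)

```text
clock: 4.35
ee_pos: [0.5167, 0.2056, 0.2018]
tcp_rot: [-0.0, 0.058, 0.998, -0.0]
ft_force: [0.2, 0.2, -0.5]
gripper_width: 0.997
grasp_force: 0.0
```

```bash
python3 - <<'E'
from h import *
import pickle
s=ctrl.snapshot("wrist");cv2.imwrite("pics/w2.png",s["pixels"]);pickle.dump(s,open("w2.pkl","wb"))
p,R=tcp();print(ctrl.state()["clock"],p,R.as_matrix()[:,1])
C=cloud(s);v,u=np.mgrid[0:480,0:640]
m=(v<290)&(C[...,2]>.066)&(C[...,2]<.09)
P=C[m];print("grip",rect(P),len(P),P[:,2].mean())
hsv=cv2.cvtColor(s["pixels"],cv2.COLOR_BGR2HSV)
g=(abs(C[...,2]-.037)<.006)&(v<300);P=C[g];print("plate",rect(P))
E
```

```text
4.4 [0.51676917 0.20513966 0.20197919] [ 1.21788779e-01  9.92555990e-01 -3.16445480e-04]
grip ((520.5321044921875, 203.31597900390625), (19.976736068725586, 31.22780418395996), 83.76306915283203) 2027 0.07795714028774842
plate ((519.6841430664062, 267.1775817871094), (310.9302673339844, 111.26605224609375), 80.78599548339844)
```

View pics/w2.png

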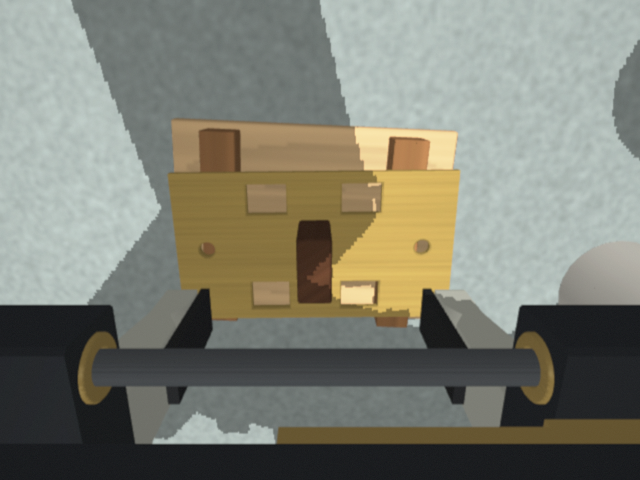

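```bash
python3 - <<'E'
from h import *
import pickle
s=pickle.load(open("w2.pkl","rb"));g=cv2.cvtColor(s["pixels"],cv2.COLOR_BGR2GRAY);B=s["pixels"].astype(int)
sat=cv2.cvtColor(s["pixels"],cv2.COLOR_BGR2HSV)
c=[]
for u,v in [(207,249),(422,246)]:
    w=sat[v-14:v+14,u-14:u+14]
    y=B[v-14:v+14,u-14:u+14];ref=np.median(y.reshape(-1,3),0)
    m=(np.abs(y-ref).sum(2)>75).astype(np.uint8)
    n,l,st,ce=cv2.connectedComponentsWithStats(m);k=1+np.argmax(st[1:,4]);b=st[k];q=np.array([u-14+b[0]+b[2]/2,v-14+b[1]+b[3]/2]);print(b,q,ce[k]+[u-14,v-14]);c.append(onplane(s,*q,.037)[:2])
c=np.array(c);d=c[1]-c[0];print(c,np.linalg.norm(d),np.degrees(np.arctan2(d[1],d[0])),"mid",c.mean(0))
p,R=tcp();e=np.append(c.mean(0)-p[:2],0);print("delta tool",R.inv().apply(e))
C=cloud(s);m=(C[...,2]>.073)&(C[...,2]<.085)&(np.mgrid[0:480,0:640][0]<305);print(rect(C[m]),C[m][:,2].mean())
E
```

```text
[ 7 14  9  7 16] [204.5 252.5] [203.5   252.875]
[  7   7  16  16 185] [423. 247.] [422.21081081 246.15675676]
[[0.52039675 0.13094628]
 [0.53321844 0.27365138]] 0.14327994439454766 84.86590623542392 mid [0.5268076  0.20229883]
delta tool [-1.03096796e-02 -1.59711902e-03 -1.77025974e-06]
((525.0404663085938, 202.71536254882812), (19.757617950439453, 40.317710876464844), 83.80574035644531) 0.07855669946780083
```

Request:
move_arm(
  rows=[
    [0,0,-0.8,-0.0084,-0.0014,0.01,100],
    [0,0,0,0,0,0.023,100],
    [0,0,0,0,0,0.023,100],
    [0,0,0,0,0,0.02,100],
    [0,0,0,0,0,0.017,100],
    [0,0,0,0,0,0,100],
  ],
  grip_force=35,
)

```text
clock: 4.9
ee_pos: [0.5235, 0.2007, 0.1061]
tcp_rot: [-0.002, 0.056, 0.998, -0.002]
ft_force: [-0.7, -1.0, 0.7]
gripper_width: 1.001
grasp_force: 0.0
```

Request:
move_arm(
  rows=[
    [0,0,0,0,0,0,10],
    [0,0,0,0,0,0,10],
    [0,0,0,0,0,0,10],
    [0,0,0,0,0,0,10],
    [0,0,0,0,0,0,10],
    [0,0,0,0,0,0,10],
    [0,0,0,0,0,0,10],
    [0,0,0,0,0,0,10],
  ],
)

```text
clock: 5.57
ee_pos: [0.525, 0.2025, 0.1094]
tcp_rot: [0.0, 0.055, 0.998, 0.0]
ft_force: [0.5, -0.8, -0.2]
gripper_width: 0.451
grasp_force: 0.0
```

Request:
move_arm(
  rows=[
    [0,0,0,0,0,0,10],
    [0,0,0,0,0,0,10],
    [0,0,0,0,0,0,10],
    [0,0,0,0,0,0,10],
    [0,0,0,0,0,0,10],
    [0,0,0,0,0,0,10],
  ],
)

```text
clock: 6.07
ee_pos: [0.525, 0.2026, 0.1092]
tcp_rot: [0.0, 0.055, 0.998, 0.0]
ft_force: [-0.2, 0.6, -0.4]
gripper_width: 0.231
grasp_force: 35.0
```

Request:
move_arm(
  rows=[
    [0,0,0,0,0,-0.008,10],
    [0,0,0,0,0,-0.02,10],
    [0,0,0,0,0,-0.025,10],
    [0,0,0,0,0,-0.025,10],
    [0,0,0,0,0,-0.018,10],
    [0,0,0,0,-0.015,0,10],
    [0,0,0,-0.001,-0.03,0,10],
    [0,0,0,-0.001,-0.035,0,10],
    [0,0,0,-0.001,-0.035,0,10],
    [0,0,0,-0.001,-0.035,0,10],
  ],
)

```text
clock: 6.9
ee_pos: [0.5111, 0.0511, 0.2048]
tcp_rot: [-0.001, 0.055, 0.998, -0.0]
ft_force: [1.7, -1.5, -1.9]
gripper_width: 0.225
grasp_force: 35.0
```

Request:
move_arm(
  rows=[
    [0,0,0,-0.001,-0.035,0,10],
    [0,0,0,-0.001,-0.035,0,10],
    [0,0,0,-0.001,-0.035,0,10],
    [0,0,0,-0.0004,-0.035,0,10],
    [0,0,0,0,-0.035,0,10],
    [0,0,0,0,-0.035,0,10],
    [0,0,0,0,-0.02,0,10],
    [0,0,4.3,0,-0.0052,0,10],
    [0,0,4.3,0,0,0,10],
    [0,0,0,0,0,0,10],
  ],
)

```text
clock: 7.73
ee_pos: [0.4887, -0.1821, 0.2047]
tcp_rot: [-0.001, 0.133, 0.991, 0.0]
ft_force: [0.1, 1.0, -3.7]
gripper_width: 0.224
grasp_force: 35.0
```

Request:
move_arm(
  rows=[
    [0,0,0,0,0,0,10],
    [0,0,0,0,0,0,10],
    [0,0,0,0,0,0,10],
  ],
)

```text
clock: 7.98
ee_pos: [0.4897, -0.1809, 0.2051]
tcp_rot: [-0.0, 0.129, 0.992, 0.0]
ft_force: [1.0, -0.2, -2.5]
gripper_width: 0.227
grasp_force: 35.0
```

```bash
python3 - <<'E'
from h import *
import pickle
s=ctrl.snapshot("wrist");cv2.imwrite("pics/w3.png",s["pixels"]);pickle.dump(s,open("w3.pkl","wb"))
st=ctrl.state();p,R=tcp();print(st["clock"],p,R.as_matrix()[:,1],np.degrees(np.arctan2(*R.as_matrix()[[1,0],1])),st["ft_force"],st["ft_torque"])
E
```

```text
8.0333 [ 0.48979704 -0.18086537  0.20512131] [2.55752426e-01 9.66742311e-01 8.04546133e-06] 75.18182552462034 [-0.60891246 -0.78465757 -2.58671138] [-0.05908019 -0.08030768 -0.028438  ]
```

View pics/w3.png

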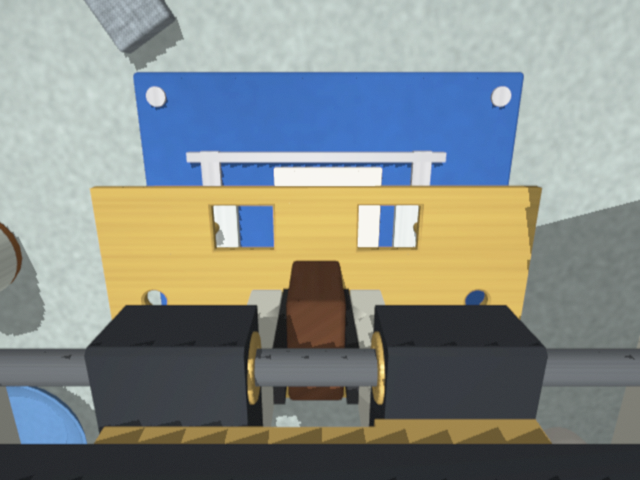

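```bash
python3 - <<'E'
from h import *
import pickle
s=pickle.load(open("w3.pkl","rb"));hsv=cv2.cvtColor(s["pixels"],cv2.COLOR_BGR2HSV).astype(int)
p,R=tcp();h=p[2]-.0722
Y=(hsv[...,0]>15)&(hsv[...,0]<30)&(hsv[...,1]>90)&(hsv[...,2]>110)
f=lambda u,v:R.inv().apply(onplane(s,u,v,h)-p)[:2]*1000
def line(P):return cv2.fitLine(np.array(P,np.float32),cv2.DIST_HUBER,0,.01,.01).ravel()
T=line([f(u,np.nonzero(Y[150:300,u])[0].min()+150) for u in range(110,520,8)])
L=line([f(np.nonzero(Y[v,80:300])[0].min()+80,v) for v in range(195,285,4)])
Rr=line([f(np.nonzero(Y[v,400:560])[0].max()+401,v) for v in range(195,285,4)])
print("front",T,"left",L,"right",Rr)
B=s["pixels"].astype(int)
for lo,hi in [(138,172),(460,495)]:
    m=~Y[284:306,lo:hi];a,b=np.nonzero(m);b=b[a<14];a=a[a<14];print("hole cols",lo+b.min(),lo+b.max()+1,"top",284+a.min(), f(lo+(b.min()+b.max()+1)/2,298),f(lo+np.median(b),284+a.min()))
    print(m.astype(int)[::2])
C=cloud(s);print("depth plate z",C[265,180],C[265,470],p)
E
```

```text
front [ 3.4950464e-03  9.9999392e-01  4.9765072e+01 -4.9031181e+00] left [ 9.9999994e-01 -3.5059080e-04  2.8098095e+01 -9.1304855e+01] right [ 9.9993384e-01 -1.1504877e-02  2.7395662e+01  9.0266594e+01]
hole cols 145 167 top 290 [  0.39403523 -70.52015352] [  4.23129824 -70.50984242]
[[0 0 0 0 0 0 0 0 0 0 0 0 0 0 0 0 0 0 0 0 0 0 0 0 0 0 0 0 0 0 0 0 0 0]
 [0 0 0 0 0 0 0 0 0 0 0 0 0 0 0 0 0 0 0 0 0 0 0 0 0 0 0 0 0 0 0 0 0 0]
 [0 0 0 0 0 0 0 0 0 0 0 0 0 0 0 0 0 0 0 0 0 0 0 0 0 0 0 0 0 0 0 0 0 0]
 [0 0 0 0 0 0 0 0 0 0 0 0 1 1 1 1 1 1 1 1 0 0 0 0 0 0 0 0 0 0 0 0 0 0]
 [0 0 0 0 0 0 0 0 0 0 1 1 1 1 1 1 1 1 1 1 1 1 1 1 0 0 0 0 0 0 0 0 0 0]
 [0 0 0 0 0 0 0 0 0 1 1 1 1 1 1 1 1 1 1 1 1 1 1 1 1 1 1 0 0 0 0 0 0 0]
 [0 0 0 0 0 0 0 0 1 1 1 1 1 1 1 1 1 1 1 1 1 1 1 1 1 1 1 1 0 0 0 0 0 0]
 [0 0 0 0 0 0 0 1 1 1 1 1 1 1 1 1 1 1 1 1 1 1 1 1 1 1 1 1 1 0 0 0 0 0]
 [0 0 0 0 0 0 0 1 1 1 1 1 1 1 1 1 1 1 1 1 1 1 1 1 1 1 1 1 1 1 0 0 0 0]
 [0 0 0 0 0 0 0 0 1 1 1 1 1 1 1 1 1 1 1 1 1 1 1 1 1 1 1 1 1 1 0 0 0 0]
 [0 0 0 0 0 0 0 0 1 1 1 1 1 1 1 1 1 1 1 1 1 1 1 1 1 1 1 1 1 1 0 0 0 0]]
hole cols 466 486 top 290 [ 0.402
[... 276 characters left out ...]
0 0 0 0 0 0 0 0 0 1 1 1 1 1 1 1 1 0 0 0 0 0 0 0 0 0 0 0 0 0]
 [0 0 0 0 0 0 0 0 0 0 1 1 1 1 1 1 1 1 1 1 1 1 1 1 1 0 0 0 0 0 0 0 0 0 0]
 [0 0 0 0 0 0 0 0 1 1 1 1 1 1 1 1 1 1 1 1 1 1 1 1 1 0 0 0 0 0 0 0 0 0 0]
 [0 0 0 0 0 0 1 1 1 1 1 1 1 1 1 1 1 1 1 1 1 1 1 1 1 1 0 0 0 0 0 0 0 0 0]
 [0 0 0 0 0 1 1 1 1 1 1 1 1 1 1 1 1 1 1 1 1 1 1 1 1 0 0 0 0 0 0 0 0 0 0]
 [0 0 0 0 0 1 1 1 1 1 1 1 1 1 1 1 1 1 1 1 1 1 1 1 0 0 0 0 0 0 0 0 0 0 0]
 [0 0 0 0 0 1 1 1 1 1 1 1 1 1 1 1 1 1 1 1 1 1 0 0 0 0 0 0 0 0 0 0 0 0 0]
 [0 0 0 0 0 1 1 1 1 1 1 1 1 1 1 1 1 1 1 1 1 0 0 0 0 0 0 0 0 0 0 0 0 0 0]]
depth plate z [ 0.45914445 -0.23291225  0.13390199] [ 0.49019629 -0.11431199  0.13464452] [ 0.48979704 -0.18086537  0.20512131]
```

Request:
move_arm(
  rows=[
    [0,0,0.2,0.0003,0.0004,0.01,10],
    [0,0,0,0,0,0.02,10],
    [0,0,0,0,0,0.02,10],
    [0,0,0,0,0,0.02,10],
    [0,0,0,0,0,0.012,10],
    [0,0,0,0,0,0,10],
    [0,0,0,0,0,0,10],
    [0,0,0,0,0,0,10],
  ],
)

```text
clock: 8.7
ee_pos: [0.4902, -0.1807, 0.1236]
tcp_rot: [0.0, 0.131, 0.991, -0.0]
ft_force: [0.6, 0.4, -2.2]
gripper_width: 0.224
grasp_force: 35.0
```

Request:
move_arm(
  rows=[
    [0,0,0,0,0,0.001,10],
    [0,0,0,0,0,0.001,10],
    [0,0,0,0,0,0.001,10],
    [0,0,0,0,0,0.001,10],
    [0,0,0,0,0,0.001,10],
    [0,0,0,0,0,0.0005,10],
    [0,0,0,0,0,0,10],
  ],
)

```text
clock: 9.28
ee_pos: [0.4896, -0.1808, 0.1176]
tcp_rot: [-0.0, 0.132, 0.991, -0.0]
ft_force: [0.3, -0.2, -2.3]
gripper_width: 0.223
grasp_force: 35.0
```

Request:
move_arm(
  rows=[
    [0,0,0,0,0,0.0005,10],
    [0,0,0,0,0,0.0005,10],
    [0,0,0,0,0,0.0005,10],
    [0,0,0,0,0,0,10],
  ],
)

```text
clock: 9.62
ee_pos: [0.4896, -0.1808, 0.116]
tcp_rot: [-0.0, 0.132, 0.991, -0.0]
ft_force: [0.4, -0.4, -3.4]
gripper_width: 0.223
grasp_force: 35.0
```

Request:
move_arm(
  rows=[
    [0,0,0,0,0,0.0005,10],
    [0,0,0,0,0,0.0005,10],
    [0,0,0,0,0,0,10],
  ],
)

```text
clock: 9.87
ee_pos: [0.4896, -0.1808, 0.1151]
tcp_rot: [-0.0, 0.132, 0.991, 0.0]
ft_force: [-0.4, -0.2, -3.7]
gripper_width: 0.223
grasp_force: 35.0
```

```bash
python3 - <<'E'
from h import *
st=ctrl.state();print(st["ee_pos"],st["ft_force"],st["ft_torque"])
E
```

```text
[ 0.48963631 -0.18075394  0.11506294] [-0.41817994 -0.16569271 -3.70242082] [-0.00623283 -0.01401965  0.01491389]
```

Request:
move_arm(
  rows=[
    [0,0,0,0,0,0.0007,10],
    [0,0,0,0,0,0.0007,10],
    [0,0,0,0,0,0.0007,10],
    [0,0,0,0,0,0,10],
  ],
)

```text
clock: 10.2
ee_pos: [0.4896, -0.1807, 0.1129]
tcp_rot: [-0.0, 0.132, 0.991, -0.0]
ft_force: [0.4, -0.1, -3.0]
gripper_width: 0.228
grasp_force: 35.0
```

```bash
python3 - <<'E'
from h import *
st=ctrl.state();print(st["ee_pos"],st["ft_force"],st["ft_torque"])
E
```

```text
[ 0.48957471 -0.18073797  0.11288003] [ 0.36295303 -0.06010562 -3.0465068 ] [-0.07806208 -0.04919497  0.0072931 ]
```

Request:
move_arm(
  rows=[
    [0,0,0,0,0,0.001,10],
    [0,0,0,0,0,0.001,10],
    [0,0,0,0,0,0.001,10],
    [0,0,0,0,0,0.001,10],
    [0,0,0,0,0,0.001,10],
    [0,0,0,0,0,0,10],
  ],
)

```text
clock: 10.7
ee_pos: [0.4896, -0.1808, 0.1078]
tcp_rot: [-0.0, 0.132, 0.991, -0.0]
ft_force: [0.5, 0.0, -1.9]
gripper_width: 0.228
grasp_force: 35.0
```

Request:
move_arm(
  rows=[
    [0,0,0,0,0,0.001,10],
    [0,0,0,0,0,0.001,10],
    [0,0,0,0,0,0.001,10],
    [0,0,0,0,0,0.001,10],
    [0,0,0,0,0,0.001,10],
    [0,0,0,0,0,0.001,10],
    [0,0,0,0,0,0,10],
  ],
)

```text
clock: 11.28
ee_pos: [0.4895, -0.1807, 0.1018]
tcp_rot: [-0.0, 0.132, 0.991, 0.0]
ft_force: [-0.4, 0.0, -3.5]
gripper_width: 0.225
grasp_force: 35.0
```

```bash
python3 - <<'E'
from h import *
st=ctrl.state();print(st["ee_pos"],st["ft_force"],st["ft_torque"])
E
```

```text
[ 0.48953371 -0.18074733  0.10180611] [-0.40826158  0.01280737 -3.45950744] [-0.08753416 -0.04828809 -0.03336085]
```

Request:
move_arm(
  rows=[
    [0,0,0,0,0,0.0006,10],
    [0,0,0,0,0,0.0006,10],
    [0,0,0,0,0,0.0006,10],
    [0,0,0,0,0,0,10],
  ],
)

```text
clock: 11.62
ee_pos: [0.4896, -0.1807, 0.1002]
tcp_rot: [-0.0, 0.132, 0.991, 0.0]
ft_force: [-0.6, 0.1, -3.7]
gripper_width: 0.228
grasp_force: 35.0
```

Request:
move_arm(
  rows=[
    [0,0,0,0,0,0.0004,10],
    [0,0,0,0,0,0.0003,10],
    [0,0,0,0,0,0,10],
  ],
)

```text
clock: 11.87
ee_pos: [0.4897, -0.1808, 0.0995]
tcp_rot: [-0.0, 0.132, 0.991, -0.0]
ft_force: [0.7, -0.1, -3.2]
gripper_width: 0.227
grasp_force: 35.0
```

Request:
move_arm(
  rows=[
    [0,0,0,0,0,0.0003,10],
    [0,0,0,0,0,0.0003,10],
    [0,0,0,0,0,0,10],
  ],
)

```text
clock: 12.12
ee_pos: [0.4897, -0.1808, 0.0991]
tcp_rot: [0.0, 0.132, 0.991, -0.0]
ft_force: [-1.5, 1.0, -0.0]
gripper_width: 0.23
grasp_force: 35.0
```

Request:
move_arm(
  rows=[
    [0,0,0,0,0,0.0003,10],
    [0,0,0,0,0,0,10],
    [0,0,0,0,0,0,10],
  ],
)

```text
clock: 12.37
ee_pos: [0.4897, -0.1807, 0.0991]
tcp_rot: [0.0, 0.132, 0.991, -0.0]
ft_force: [-2.3, 0.9, 5.1]
gripper_width: 0.23
grasp_force: 35.0
```

```bash
python3 - <<'E'
from h import *
st=ctrl.state();print(st["ee_pos"],st["ft_force"],st["ft_torque"])
E
```

```text
[ 0.48969542 -0.18074446  0.09907452] [-2.27121048  0.88280152  5.12448961] [ 0.5757975   0.96600488 -0.07629164]
```

Request:
move_arm(
  rows=[
    [0,0,0,0,0,0,45],
    [0,0,0,0,0,0,45],
    [0,0,0,0,0,0,45],
    [0,0,0,0,0,0,45],
    [0,0,0,0,0,0,45],
    [0,0,0,0,0,0,45],
  ],
)

```text
clock: 12.87
ee_pos: [0.4897, -0.1808, 0.0986]
tcp_rot: [-0.0, 0.132, 0.991, -0.0]
ft_force: [0.1, 1.0, 0.1]
gripper_width: 0.449
grasp_force: 0.0
```

Request:
move_arm(
  rows=[
    [0,0,0,0,0,-0.01,45],
    [0,0,0,0,0,-0.025,45],
    [0,0,0,0,0,-0.035,45],
    [0,0,0,0,0,-0.035,45],
    [0,0,0,0,0,-0.025,45],
    [0,0,0,0,0,0,45],
    [0,0,0,0,0,0,45],
  ],
)

```text
clock: 13.45
ee_pos: [0.4904, -0.1808, 0.2312]
tcp_rot: [0.002, 0.132, 0.991, 0.0]
ft_force: [-0.5, -0.2, -0.4]
gripper_width: 0.45
grasp_force: 0.0
```

```bash
python3 - <<'E'
from h import *
import pickle
s=ctrl.snapshot("wrist");cv2.imwrite("pics/w4.png",s["pixels"]);pickle.dump(s,open("w4.pkl","wb"))
st=ctrl.state();p,R=tcp();print(st["clock"],p,st["ft_force"],st["gripper_width"])
C=cloud(s);v,u=np.mgrid[0:480,0:640]
print(ctrl.spot_in("latch_peg","wrist"))
E
```

```text
13.5 [ 0.48959827 -0.18069281  0.22967151] [-0.43270951  0.1086965  -0.43684095] 0.4495002527172305
[{'box': [268.2, 293.7, 365.3, 339.0], 'score': 0.56}]
```

View pics/w4.png

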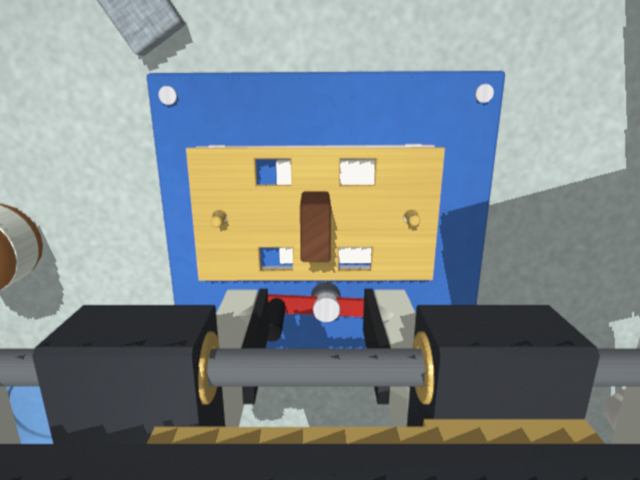

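```bash
python3 - <<'E'
from h import *
import pickle
X=np.array([.9666,-.2563]);Y=np.array([.2563,.9666]);piv=np.array([.5594,-.1910])
for f in ["w1.pkl","w4.pkl"]:
    s=pickle.load(open(f,"rb"));C=cloud(s);V=s["pixels"].max(2)
    d=C[...,:2]-piv;r=np.hypot(d[...,0],d[...,1])
    m=(V<70)&(C[...,2]>.06)&(C[...,2]<.082)&(r>.022)&(r<.055)
    P=C[m];t=P[P[:,2]>.073];print(f,len(P),len(t),cv2.minEnclosingCircle((t[:,:2]*1000).astype(np.float32)) if len(t) else 0)
    e=(t.mean(0)[:2]-piv)*1000;print(e@X,e@Y,np.arctan2(e@X,-(e@Y)))
    k=C[(r<.006)];print("knob z",k[:,2].max())
st=ctrl.state();print(st["q"],st["clock"])
E
```

```text
w1.pkl 359 230 ((546.9567260742188, -227.2927703857422), 6.858050346374512)
-3.6093337545163844 -38.11729205629129 -0.09440870138182006
knob z 0.042419332206722615
w4.pkl 354 213 ((546.93359375, -227.0279541015625), 6.818737983703613)
-3.4118024870101737 -36.62441445803203 -0.09288842563367392
knob z 0.04241966794458474
[ 2.26059100e-02  1.59663037e-01 -4.13918975e-01 -3.84731794e-04
 -9.97358154e-01 -1.85751771e+00] 13.55
```

Request:
move_arm(
  rows=[
    [0,0,0,-0.0337,-0.015,0,45],
    [0,0,0,-0.0337,-0.0151,0,45],
    [0,0,-7.06,0,0,0,45],
    [0,0,-7.06,0,0,0,45],
    [0,0,-7.06,0,0,0,45],
    [0,0,-7.06,0,0,0,45],
    [0,0,-7.06,0,0,0,45],
    [0,0,-7.06,0,0,0,45],
    [0,0,-7.06,0,0,0,45],
    [0,0,-7.06,0,0,0,45],
  ],
  grip_force=15,
)

```text
clock: 14.38
ee_pos: [0.5462, -0.2273, 0.2271]
tcp_rot: [-0.001, -0.356, 0.935, 0.001]
ft_force: [0.0, 0.2, 1.0]
gripper_width: 0.449
grasp_force: 0.0
```

Request:
move_arm(
  rows=[
    [0,0,-7.06,0,0,0,45],
    [0,0,-7.06,0,0,0,45],
    [0,0,-7.06,0,0,0,45],
    [0,0,-7.06,0,0,0,45],
    [0,0,0,0,0,0,45],
    [0,0,0,0,0,0,45],
    [0,0,0,0,0,0,45],
  ],
)

```text
clock: 14.97
ee_pos: [0.5466, -0.2273, 0.2279]
tcp_rot: [-0.001, -0.569, 0.822, 0.001]
ft_force: [-0.2, 0.2, -1.0]
gripper_width: 0.449
grasp_force: 0.0
```

```bash
python3 - <<'E'
from h import *
p,R=tcp();st=ctrl.state();print(st["clock"],p,np.degrees(np.arctan2(*R.as_matrix()[[1,0],1])),R.inv().apply(np.array([.547,-.227,.111])-p),st["q"])
E
```

```text
14.9667 [ 0.54657593 -0.22734712  0.22789223] 159.35226891181912 [-0.00051679 -0.00044635  0.11689152] [-6.42683926e-02  2.73509682e-01 -2.64820741e-01 -9.53997373e-05
 -1.03397859e+00 -2.96053381e-01]
```

Request:
move_arm(
  rows=[
    [0,0,0,-0.0005,-0.0004,0.015,45],
    [0,0,0,0,0,0.03,45],
    [0,0,0,0,0,0.03,45],
    [0,0,0,0,0,0.025,45],
    [0,0,0,0,0,0.012,45],
    [0,0,0,0,0,0.005,45],
    [0,0,0,0,0,0,45],
    [0,0,0,0,0,0,45],
  ],
)

```text
clock: 15.63
ee_pos: [0.5479, -0.2272, 0.1121]
tcp_rot: [0.0, -0.57, 0.821, -0.0]
ft_force: [0.2, -0.5, 0.4]
gripper_width: 0.454
grasp_force: 0.0
```

Request:
move_arm(
  rows=[
    [0,0,0,0,0,0,5],
    [0,0,0,0,0,0,5],
    [0,0,0,0,0,0,5],
    [0,0,0,0,0,0,5],
    [0,0,0,0,0,0,5],
    [0,0,0,0,0,0,5],
    [0,0,0,0,0,0,5],
  ],
)

```text
clock: 16.22
ee_pos: [0.5475, -0.2271, 0.1122]
tcp_rot: [0.0, -0.571, 0.821, -0.0]
ft_force: [-1.1, 0.8, 5.4]
gripper_width: 0.159
grasp_force: 15.0
```

Request:
move_arm(
  rows=[
    [0,0,-5,-0.00015,-0.0033,-0.0006,5],
    [0,0,-5,-0.00015,-0.0033,0,5],
    [0,0,-5,-0.00015,-0.0033,0,5],
    [0,0,-5,-0.00015,-0.0033,0,5],
    [0,0,0,0,0,0,5],
    [0,0,0,0,0,0,5],
  ],
)

```text
clock: 16.72
ee_pos: [0.5607, -0.2289, 0.1122]
tcp_rot: [0.0, -0.704, 0.71, 0.0]
ft_force: [0.2, 5.6, 2.0]
gripper_width: 0.157
grasp_force: 15.0
```

```bash
cat >> h.py <<'E'
def arc():
    X=np.array([.9666,-.2563]);Y=np.array([.2563,.9666]);piv=np.array([.5594,-.1910])
    p,R=tcp();st=ctrl.state();e=(p[:2]-piv)*1000;f=st["ft_force"]
    th=np.arctan2(e@X,-(e@Y));a=np.radians(159.65)
    print(st["clock"],"r",np.hypot(*e),"theta",th,"yaw-eq",np.degrees(np.arctan2(*R.as_matrix()[[1,0],1])),"f",f,"tool f",R.inv().apply(f),st["gripper_width"],st["grasp_force"])
    print("ideal yaw",np.degrees(th)-14.85+180)
E
python3 -c "
from h import *
arc()"
```

```text
16.7167 r 37.88084789415897 theta 0.2935360051303315 yaw-eq 179.54886396115128 f [0.20916833 5.59209478 2.0414963 ] tool f [-5.59465412 -0.16606583 -2.03844303] 0.15691204763437622 14.99983549118042
ideal yaw 181.9683742290985
```

Request:
move_arm(
  rows=[
    [0,0,-5,-0.001,-0.0033,0,5],
    [0,0,-5,-0.0003,-0.0033,0,5],
    [0,0,-5,-0.0003,-0.0033,0,5],
    [0,0,-5,-0.0003,-0.0033,0,5],
    [0,0,-5,-0.0003,-0.0033,0,5],
    [0,0,-5,-0.0003,-0.0033,0,5],
    [0,0,0,0,0,0,5],
    [0,0,0,0,0,0,5],
  ],
)

```text
clock: 17.38
ee_pos: [0.5792, -0.2228, 0.1122]
tcp_rot: [-0.0, 0.863, -0.505, 0.0]
ft_force: [0.2, 2.6, 1.6]
gripper_width: 0.153
grasp_force: 15.0
```

```bash
python3 -c "
from h import *
arc()"
```

```text
17.3833 r 37.43802583944771 theta 0.8156271006748448 yaw-eq -150.61503544724525 f [0.21196462 2.60049756 1.55895541] tool f [-2.16186141 -1.46097719 -1.55876856] 0.15339582199322394 14.999626725912094
ideal yaw 211.88199052516052
```

Request:
move_arm(
  rows=[
    [0,0,-5,-0.0005,-0.0033,0,5],
    [0,0,-5,-0.0002,-0.0033,0,5],
    [0,0,-5,-0.0002,-0.0033,0,5],
    [0,0,-5,-0.0002,-0.0033,0,5],
    [0,0,-5,-0.0002,-0.0033,0,5],
    [0,0,-5,-0.0002,-0.0033,0,5],
    [0,0,-5,-0.0002,-0.0033,0,5],
    [0,0,0,0,0,0,5],
    [0,0,0,0,0,0,5],
  ],
)

```text
clock: 18.13
ee_pos: [0.5937, -0.2056, 0.1122]
tcp_rot: [-0.0, 0.975, -0.222, -0.0]
ft_force: [-2.3, 2.3, 3.0]
gripper_width: 0.152
grasp_force: 15.0
```

```bash
python3 -c "
from h import *
arc()"
```

```text
18.1333 r 37.27577587588838 theta 1.4281734353421482 yaw-eq -115.6995669358759 f [-2.27325627  2.27987147  3.04016477] tool f [-3.03931866 -1.0682415  -3.03801119] 0.1524086564268958 15.000021904706955
ideal yaw 246.97831025780505
```

Request:
move_arm(
  rows=[
    [0,0,-2,-0.0005,-0.0013,0,5],
    [0,0,-2,0,-0.0013,0,5],
    [0,0,-2,-0.0001,-0.0013,0,5],
    [0,0,0,0,0,0,5],
    [0,0,0,0,0,0,5],
  ],
)

```text
clock: 18.55
ee_pos: [0.595, -0.202, 0.1122]
tcp_rot: [-0.0, 0.985, -0.171, -0.0]
ft_force: [-2.7, 2.5, 2.5]
gripper_width: 0.157
grasp_force: 15.0
```

```bash
python3 -c "
from h import *
arc()"
```

```text
18.55 r 37.20573920300028 theta 1.530568337181728 yaw-eq -109.65275550835007 f [-2.73287467  2.54536743  2.46797325] tool f [-3.43040894 -1.4780097  -2.46701704] 0.15682615354794693 15.000160932540894
ideal yaw 252.84510597686932
```

Request:
move_arm(
  rows=[
    [0,0,-1.5,-0.0003,-0.001,0,5],
    [0,0,-1,0,-0.001,0,5],
    [0,0,0,0,-0.0008,0,5],
    [0,0,0,0,0,0,5],
    [0,0,0,0,0,0,5],
  ],
)

```text
clock: 18.97
ee_pos: [0.5954, -0.2002, 0.1123]
tcp_rot: [0.001, 0.989, -0.147, -0.0]
ft_force: [-1.5, -4.8, 1.6]
gripper_width: 0.153
grasp_force: 15.0
```

```bash
python3 -c "
from h import *
arc()"
```

```text
18.9667 r 37.20251610292946 theta 1.5792469660114836 yaw-eq -106.94292082960965 f [-1.49960503 -4.76321208  1.63712451] tool f [-0.04719192  4.99585813 -1.629833  ] 0.15313264339992003 15.000113993883133
ideal yaw 255.6341859612982
```

Request:
move_arm(
  rows=[
    [0,0,0,0,0,0,40],
    [0,0,0,0,0,0,40],
    [0,0,0,0,0,0,40],
    [0,0,0,0,0,0,40],
    [0,0,0,0,0,0,40],
    [0,0,0,0,0,0,40],
  ],
)

```text
clock: 19.47
ee_pos: [0.596, -0.1989, 0.1122]
tcp_rot: [-0.0, 0.989, -0.147, 0.0]
ft_force: [-0.7, 0.8, 1.0]
gripper_width: 0.399
grasp_force: 0.0
```

Request:
move_arm(
  rows=[
    [0,0,0,0,0,-0.01,40],
    [0,0,0,0,0,-0.025,40],
    [0,0,0,0,0,-0.035,40],
    [0,0,0,0,0,-0.035,40],
    [0,0,0,0,0,-0.035,40],
    [0,0,0,0,0,-0.02,40],
    [0,0,0,0,0,0,40],
    [0,0,0,0,0,0,40],
    [0,0,0,0,0,0,40],
  ],
)

```text
clock: 20.22
ee_pos: [0.5954, -0.1989, 0.2721]
tcp_rot: [-0.0, 0.989, -0.147, -0.0]
ft_force: [-1.0, -0.2, -0.1]
gripper_width: 0.403
grasp_force: 0.0
```

```bash
python3 - <<'E'
from h import *
st=ctrl.state();print(st["clock"],st["ee_pos"],st["ft_force"],st["gripper_width"])
s=ctrl.snapshot("side");a=s["pixels"][110:350,240:510]
w=ctrl.snapshot("wrist")
o=np.zeros((600,800,3),np.uint8);o[:300,:338]=cv2.resize(a,(338,300),interpolation=2);o[300:,:400]=cv2.resize(w["pixels"],(400,300))
t=ctrl.snapshot("top")["pixels"][190:330,330:510];o[:311,400:]=cv2.resize(t,(400,311))
o[300:,400:]=cv2.resize(s["pixels"][160:270,330:477],(400,300),interpolation=2)
cv2.imwrite("pics/end.png",o)
E
```

```text
20.2167 [ 0.59537502 -0.19887684  0.2721323 ] [-0.95199195 -0.20992238 -0.06861701] 0.40305976684328204
```

View pics/end.png

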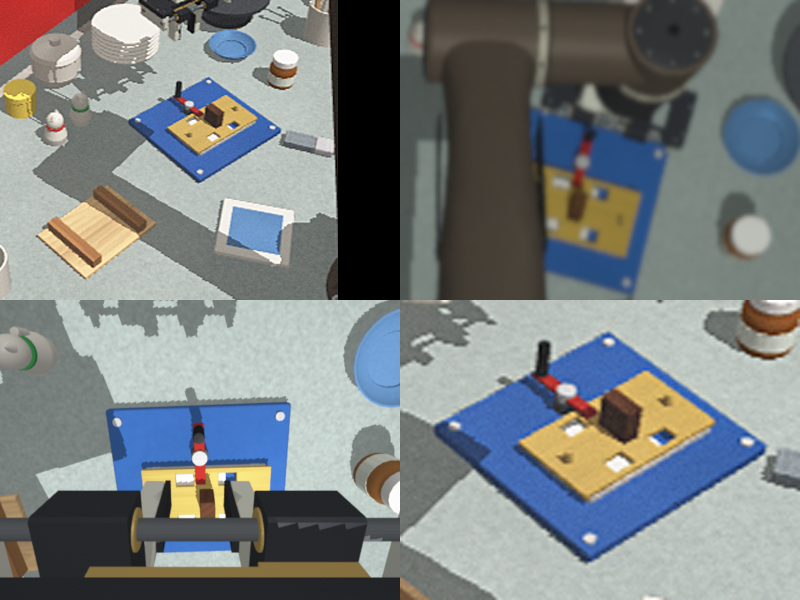

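The template lies flat with both pins showing through its end holes. The tongue lies over its edge and the peg points to jig +x. The bystanders stand as before and the gripper is clear.

```bash
python3 -c "
from cell import ctrl
print(ctrl.finish_job())"
```

```text
the job is handed in; nothing more can be done
None
```

The template hangs on the jig with both pins through its end holes and lies flat on the pads. The latch is swung to its stop with the tongue over the template's edge, everything is released, and the job was handed in at about 20 s.

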